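# Layer two glass discs and bring the hand torch to bear

## Robot

A 7-joint arm with a two-finger parallel gripper is mounted at the origin on the work surface. World frame = base frame: x ahead of the robot, y to its left, z up, the work surface at z = 0. Lengths are in m, angles in rad, forces in N, time in s.
With the tool pointing down it reaches from about 0.4 to 0.85 m from the base axis. Payload 4.5 kg.
Tool frame: the origin (TCP) lies midway between the tips of the shut fingers; the grasp point (between the pads) lies 19 mm behind it; z points along the fingers, y is the line along which they close (so a half turn about z gives the same grasp; the last joint's range is limited). The gripper opens to 88 mm and grips with 3 to 60 N. Pads are 18 mm wide; open, the fingers measure 123 mm over their backs; the gripper's body (75 mm by 187 mm) begins 45 mm behind the grasp point.
Start: joints at [1.261, 0.689, -0.195, 1.565, 0.157, 0.902, -0.215], TCP at [0.211, -0.588, 0.239] pointing down, gripper open.
Joint ranges: [-3.01, 3.01], [-0.46, 2.08], [-1.47, 1.51], [0.13, 2.56], [-1, 4.14], [0.04, 2.09], [-2.66, 2.66]. Speed limits (rad/s): [2.57, 2.57, 3.14, 3.14, 3.14, 3.14, 3.14].

## Interface

Orientations are given as a unit quaternion [x, y, z, w].
In Python, from plant import sensors, eyes, finish_job gives the robot as it stands.
- The arm moves only by the tool send_rows, never from a script. Its argument "rows" is text: rows parted by semicolons, each of 4 numbers parted by spaces: the shift along the tool's x, y, z normalised to -1 to 1, where 1 is 30 cm, then the turn about the tool's z normalised to -1 to 1, where 1 is 2 pi rad. A call has 1 to 10 rows; each row is the pose to reach, as a shift and turn from the pose commanded when the call began, along the tool's axes at that moment, turning the shorter way round; what a row does not reach only later rows make up. A row lasts 1/12 s, in which the tool goes at most 41.7 mm and 7.16 degrees, less where a joint would pass 70% of its speed; a pose out of reach is approached as far as the arm can. A call with a number of a shift or a turn outside -1 to 1 is refused whole. A call with a gripper value outside its range is refused whole. "jaw" is the closure, from -1 (fully open) to 1 (shut), set as the call begins (left out, the last holds). The fingers move at their own pace and stop on an object; "force" is the grip in N (left out, the last holds). Time passes only in rows, so rows that repeat a pose let the fingers close. It gives the time, the measured TCP pose, the force, the opening and the grip force at its end, in the units of the state.
- sensors.get_state(): the state, without advancing time (a new reading comes with each control period).
- eyes.snapshot(name): name is "scene" or "top" or "wrist"; returns (picture, depth): 384x512x3 uint8, red, green, blue; 384x512 float32, m along the optical axis (not along the pixel's ray), 0 where there is no reading.
- eyes.calibration(name): a dict with "fov_y" (degrees; the focal length in pixels is half the picture's height over the tangent of half this angle, whatever the lens; pixels are square), "cx", "cy" (the principal point, pixels), "world_from_camera" (4x4, takes a point from camera to world coordinates). Camera axes: x right, y down, z forward; pixel columns grow to the right and rows downward; lengths in m; the calibration is good to about 2 mm. A picture is of the moment at which its call begins: read the wrist's pose just before it. calibration takes no time and is no camera call; for the wrist camera it gives the pose at the moment of the call.
- finish_job(): hands the job in; it is judged then, once.
The state is a dict: "clock": time; "q": joint angles; "qd": joint speeds; "joint_torque": joint torques, N m; "tool_pos": TCP position; "eef_rot": TCP orientation; "contact_force": force on the tool from outside, world axes, zero at the start; "moment": the same for the moment, N m; "opening": opening from 0.0 (shut) to 1.0 (fully open); "finger_force": force on a finger pad.
Only numpy, scipy, OpenCV 4.12 (cv2) and the standard library are available. Lean on these libraries where they do the work, as an engineer would, in place of code of your own. Each camera call takes 0.05 s, during which the arm holds its last target. There are 200 camera calls.

## Task

Get this glass ornament ready for tacking: lay the bigger white glass disc flat and centred on the round clay plate on top of the fire brick, then the smaller disc flat and centred on the bigger one. After that draw the small hand torch up out of its holder, tip it so that its nozzle slants down at about 45 degrees, and finish while holding it steady in the air, with the nozzle aimed at the middle of the small disc from about 7 cm away and the torch touching nothing but your fingers. Leave the jar, the paperweight and the tweezers where they are.

Things in the scene. Friction and masses are not known exactly. Their poses are not given: they have to be found in the camera images.
- rest: Pale fire brick, 230 x 114 x 64 mm, fixed to the bench, carrying a round terracotta-coloured plate 110 mm across and 12 mm thick fixed on the middle of its top. Origin: centre of the brick's underside, on the bench; x along the brick's long side, z up.
- plate_top (a point): Centre of the plate's top face, 76 mm above the bench.
- board: Dark wooden board, 200 x 110 x 8 mm, fixed flat on the bench, on one side of the brick (left or right); the two discs lie on it at the start. Origin: centre of its underside, x along its long side.
- big_disc: Loose flat white opal glass disc, 62 mm across and 10 mm thick, 75 g, lying on the board. Origin: centre of its underside; z is its axis.
- small_disc: Loose flat white opal glass disc, 40 mm across and 10 mm thick, 31 g, lying on the board. Origin: centre of its underside; z is its axis.
- small_disc_top (a point): Centre of the small disc's top face, 10 mm above its origin.
- holder: Dark steel holder fixed to the bench, on the other side of the brick from the board: an upright open cup 60 mm tall, 44 mm outside and 34 mm inside diameter, floor 6 mm above the bench, with a round foot 70 mm across and 6 mm thick. Origin: centre of its underside.
- torch: Hand torch, about 0.2 kg, upright in the holder. Round black grip 28 mm thick, z 0 to 83 mm; on it a steel head block 34 (x) x 26 (y) x 44 (z) mm, z 83 to 127, with flat y faces; nozzle 13 to 18 mm thick along -x at z = 105, out to x = -75. 6 mm button on the +x face. At the start the nozzle is level, pointing within 45 deg of the robot's side (-x). Origin: centre of its underside, z up the grip.
- nozzle (a point): Mouth of the nozzle, at (-75, 0, 105) mm in the torch's frame; its axes are parallel to the torch's, so the flame direction is its -x.
- jar: Bystander: amber glass jar with a steel cap, 50 mm across, 60 mm tall, beyond the brick. Origin: centre of its underside.
- paperweight: Bystander: green glass dome, 64 mm across, 40 mm tall, beyond the brick or the items beside it. Origin: centre of its underside.
- tweezers: Bystander: dark steel tweezers, 160 x 25 x 12 mm, lying on the bench beyond the items to the robot's right. Origin: at their middle, underside; y along their length.
Not all that is in view belongs to the job. What is shaped like the big_disc but pink is not meant. Leave any black look-alike of the small_disc alone.

How it is judged:
By the outcome, as a careful person would: the job done as asked, in the order asked, and still so for the second after the job is handed in, while the arm keeps its last pose, push and grip.
It also fails if it takes over 72 s, if anything falls off the work surface, if the arm or the gripper's body presses on something with over 40 N, if the wrist force passes 120 N, or if a joint passes its speed limit or range.

## Working session

There is one attempt and no reset: what is moved stays moved. The work goes in short steps, Python scripts to look and compute and a tool call to move; the robot and the scene stay as the last step left them, time stands still between calls to the robot, and variables do not carry over. Pictures are saved under pics/ and viewed, at most 10 in all, crops included, and the job is handed in when it is done.

Besides the shell and the picture viewer there is one more tool, called after "Call:" as name(argument=value, ...), one argument or row to a line, values as JSON. send_rows: Moves the arm, as the interface text tells. Scaled input: -1 to 1 covers 30 cm each way for a shift and 2 pi rad each way for a turn. Its arguments: {"type":"object","properties":{"rows":{"type":"string"},"jaw":{"type":"number"},"force":{"type":"number"}},"required":["rows"]}

```bash
mkdir -p pics; ls; cat > h.py <<'E'
import numpy as np, cv2
from plant import sensors, eyes, finish_job
def cal(n):
    c=eyes.calibration(n); f=192/np.tan(np.radians(c["fov_y"])/2); return f,c["cx"],c["cy"],np.array(c["world_from_camera"])
def ray(n,uv,z,c=None):
    f,cx,cy,T=c or cal(n); uv=np.atleast_2d(np.float64(uv))
    d=np.c_[(uv[:,0]-cx)/f,(uv[:,1]-cy)/f,np.ones(len(uv))]@T[:3,:3].T; o=T[:3,3]
    return o+d*((z-o[2])/d[:,2])[:,None]
def cloud(depth,c):
    f,cx,cy,T=c; v,u=np.mgrid[:384,:512]
    p=np.stack([(u-cx)/f*depth,(v-cy)/f*depth,depth],-1); return p@T[:3,:3].T+T[:3,3]
def snap(n,name):
    c=cal(n); p,d=eyes.snapshot(n); cv2.imwrite(f"pics/{name}.png",p[:,:,::-1]); np.save(f"pics/{name}.npy",d); return p,d,c
E
python3 - <<'E'
from h import *
for n in("scene","top"):
    p,d,c=snap(n,n+"0"); print(n,c[0],c[1:3],c[3].round(3).tolist())
    print(eyes.calibration(n).keys())
a=cv2.imread("pics/scene0.png");b=cv2.imread("pics/top0.png")
cv2.imwrite("pics/both.png",cv2.resize(np.vstack([a,b]),(450,600)) if 0 else np.vstack([a,b])[:, :])
s=sensors.get_state();print(s["tool_pos"],s["eef_rot"],s["clock"],s["opening"])
E
```

```text
pics
scene 397.5427919902417 (253.20656741611737, 191.23652663521983) [[0.185, 0.579, -0.794, 1.238], [0.982, -0.126, 0.138, -0.113], [-0.02, -0.805, -0.593, 0.596], [0.0, 0.0, 0.0, 1.0]]
dict_keys(['fov_y', 'cx', 'cy', 'world_from_camera'])
top 472.97901038914927 (262.2299952853035, 196.4973213744896) [[-0.023, -0.997, 0.074, 0.455], [-1.0, 0.024, 0.012, -0.004], [-0.014, -0.074, -0.997, 1.118], [0.0, 0.0, 0.0, 1.0]]
dict_keys(['fov_y', 'cx', 'cy', 'world_from_camera'])
[ 0.21043035 -0.58792647  0.23799296] [ 9.85252977e-01  1.71102034e-01 -2.08610403e-04 -7.88843821e-04] 0.1 1.0009523225967458
```

View pics/top0.png

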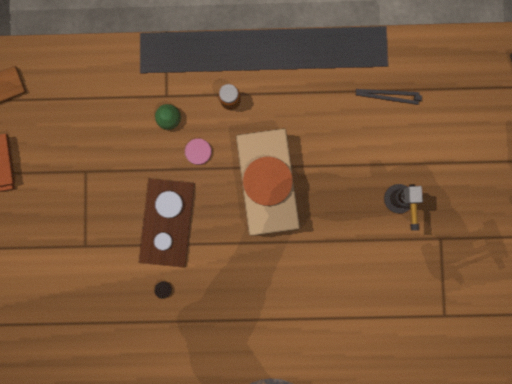

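View pics/scene0.png

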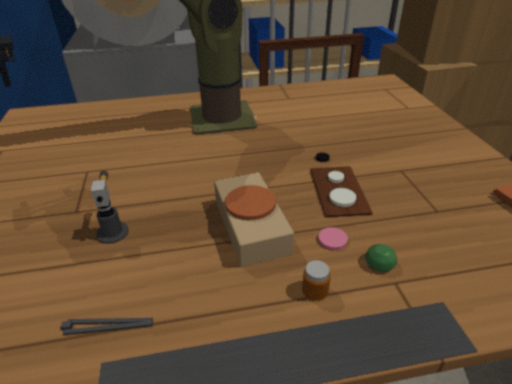

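```bash
python3 - <<'E'
from h import *
for n in("top","scene"):
    p=cv2.imread(f"pics/{n}0.png"); d=np.load(f"pics/{n}0.npy"); c=cal(n); hsv=cv2.cvtColor(p,cv2.COLOR_BGR2HSV); P=cloud(d,c)
    def blobs(m,z,tag,amin=60,roi=None):
        m=m.astype(np.uint8)*255
        for k in cv2.findContours(m,cv2.RETR_EXTERNAL,cv2.CHAIN_APPROX_NONE)[0]:
            if cv2.contourArea(k)<amin: continue
            w=ray(n,k[:,0],z,c)[:,:2]
            mk=np.zeros(m.shape,np.uint8); cv2.drawContours(mk,[k],-1,1,-1)
            r=cv2.minAreaRect((w*1000).astype(np.float32))
            ww=P[(mk>0)&(d>0)]
            print(n,tag,"px",k[:,0].mean(0).round(1),"rect mm",np.round(r[0],1),np.round(r[1],1),round(r[2],1),"zmed",np.median(ww[:,2]).round(4))
    H,S,V=cv2.split(hsv)
    blobs((S<60)&(V>120)&(P[:,:,2]<.06)&(P[:,:,1]>.05)&(P[:,:,0]>.2),.018,"white")
    blobs((P[:,:,2]>.07)&(P[:,:,2]<.085)&(P[:,:,0]>.3)&(abs(P[:,:,1])<.15)&(S>120),.076,"plate")
    blobs((P[:,:,2]>.05)&(P[:,:,2]<.085)&(P[:,:,0]>.3)&(abs(P[:,:,1])<.15),.064,"brick")
    blobs((P[:,:,2]>.10)&(P[:,:,2]<.16)&(P[:,:,0]>.3)&(P[:,:,1]<-.15),.133,"torch")
    m=(P[:,:,2]>.125)&(P[:,:,0]>.3)&(P[:,:,1]<-.15)&(P[:,:,1]>-.5)&(P[:,:,0]<.6); q=P[m]; print(len(q),q[:,2].max() if len(q) else 0)
    blobs(m,.133,"head",20)
    m=(P[:,:,2]>.09)&(P[:,:,2]<.125)&(P[:,:,0]>.3)&(P[:,:,1]<-.15)&(P[:,:,1]>-.5)&(P[:,:,0]<.6); blobs(m,.118,"nozzle",20)
    m=(P[:,:,2]>.045)&(P[:,:,2]<.08)&(P[:,:,0]>.3)&(P[:,:,1]<-.15)&(P[:,:,1]>-.5)&(P[:,:,0]<.6); blobs(m,.06,"cup",20)
p=cv2.imread("pics/top0.png"); s=cv2.imread("pics/scene0.png")
a=cv2.resize(p[165:250,370:450],(400,425),interpolation=2); b=cv2.resize(p[120:310,130:230],(300,570)[:2],interpolation=2)
o=np.zeros((570,700,3),np.uint8); o[:425,:400]=a; o[:,400:]=b; cv2.imwrite("pics/crop1.png",o)
E
```

```text
top white px [162.1 241. ] rect mm [439.3 244.4] [37.5 37. ] 88.7 zmed 0.0173
top white px [168. 204.] rect mm [525.1 229.7] [61. 61.] 89.4 zmed 0.0173
top white px [227.9  92.9] rect mm [784.9  83.2] [37.1 41.8] 53.8 zmed 0.0587
top white px [186.3   2. ] rect mm [1009.3  175. ] [145.2  15. ] 88.3 zmed -0.7505
top plate px [267.5 180.8] rect mm [567.3  -4. ] [108.6 106.9] 88.5 zmed 0.0754
top brick px [267.6 181.7] rect mm [567.9  -3.9] [229.  113.5] 6.4 zmed 0.0649
top brick px [228.7  93.4] rect mm [771.7  78.7] [41.1 41.7] 88.4 zmed 0.0596
top torch px [413.8 205.7] rect mm [ 499.5 -307.8] [95.9 34.3] 2.0 zmed 0.1207
222 0.13765049285117203
top head px [415.3 194. ] rect mm [ 526.1 -310.4] [34.3 27.3] 1.7 zmed 0.132
top nozzle px [411.2 208.7] rect mm [ 497.2 -306.5] [91.8 22.7] 9.9 zmed 0.1155
top cup px [401.7 197.3] rect mm [ 524.6 -302.3] [42.8 30.6] 10.6 zmed 0.0587
scene white px [317.1 268.8] rect mm [736.9  96.9] [44.  42.3] 21.8 zmed 0.0586
scene white px [342.7 195.9] rect mm [526.4 228.4] [59.5 65.7] 70.5 zmed 0.0164
scene white px [335.8 175.4] rect mm [440.7 242.7] [39.2 41.4] 77.6 zmed 0.0164
scene plate px [250.4 201.2] rect mm [571.2  -4.2] [107.2 112.1] 77.7 zmed 0.0746
scene brick px [317.  270.5] rect mm [781.8  78.6] [40.4 47.1] 73.2 zmed 0.0584
scene brick px [252.4 211.3] rect mm [577.2  -2.7] [240.2 119. ] 6.5 zmed 0.0632
scene torch px [100.6 187.1] rect mm [ 533.2 -306.4] [112.8  32.9] 5.8 zmed 0.1193
154 0.13358996473648704
scene head px [ 98.3 186.2] rect mm [ 533.1 -308.8] [40.8 27.1] 1.3 zmed 0.1311
scene nozzle px [102.1 195.6] rect mm [ 544.4 -306.3] [79.  31.7] 14.1 zmed 0.1098
scene nozzle px [103.5 175.8] rect mm [ 471.3 -308.8] [18.4 38.3] 89.1 zmed 0.1153
scene cup px [107. 214.] rect mm [ 533.4 -308.9] [65.8 42.9] 21.9 zmed 0.0582
```

View pics/crop1.png

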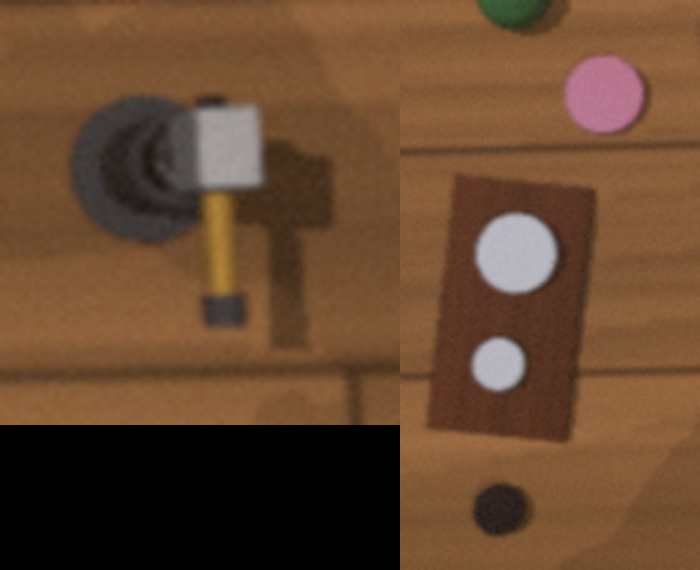

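```bash
cat >> h.py <<'E'
from scipy.spatial.transform import Rotation as Ro
def go(*wps,p=None,yaw=None):
    "rows for waypoints (x,y,z,yawdeg), all from the present pose; or chained if each is a new call"
    s=sensors.get_state(); R=Ro.from_quat(s["eef_rot"]).as_matrix(); y0=np.arctan2(R[1,0],R[0,0]); p0=np.array(s["tool_pos"])
    print("t %.2f"%s["clock"],"pos",p0.round(4),"yaw %.2f"%np.degrees(y0),"tilt z",R[:,2].round(4),"open %.3f"%s["opening"],"f",np.round(s["contact_force"],1),"ff",np.round(s["finger_force"],1))
    for w in wps:
        d=R.T@(np.array(w[:3])-p0); print("  ",w,"rows",(d/.3).round(4),"turn %.4f"%(-(np.radians(w[3])-y0)/(2*np.pi)))
        p0=np.array(w[:3]); y0=np.radians(w[3]); R=np.array([[np.cos(y0),np.sin(y0),0],[np.sin(y0),-np.cos(y0),0],[0,0,-1.]])
E
python3 -c "
from h import *
go((.45,-.35,.238,0),(.5,-.07,.22,0),(.5257,.229,.1,0))"
```

```text
t 0.10 pos [ 0.2104 -0.5879  0.238 ] yaw 19.70 tilt z [-7.0e-04  1.5e-03 -1.0e+00] open 1.001 f [ 0.3 -0.   0. ] ff 0.0
   (0.45, -0.35, 0.238, 0) rows [ 1.0192e+00 -4.7740e-01  6.0000e-04] turn 0.0547
   (0.5, -0.07, 0.22, 0) rows [ 0.1667 -0.9333  0.06  ] turn -0.0000
   (0.5257, 0.229, 0.1, 0) rows [ 0.0857 -0.9967  0.4   ] turn -0.0000
```

Call:
send_rows(
  rows="1 -0.477 0 0.0547;1 -0.477 0 0.0547;1 -0.477 0 0.0547;1 -0.477 0 0.0547;1 -0.477 0 0.0547;1 -0.477 0 0.0547;1 -0.477 0 0.0547;1 -0.477 0 0.0547;1 -0.477 0 0.0547;1 -0.477 0 0.0547",
  jaw=-1,
)

```text
clock: 0.93
tool_pos: [0.4472, -0.3495, 0.2384]
eef_rot: [1.0, 0.003, 0.0, -0.001]
contact_force: [-0.5, -1.2, -0.2]
opening: 0.998
finger_force: 0.0
```

Call:
send_rows(
  rows="0.18 -0.93 0.06 0;0.18 -0.93 0.06 0;0.18 -0.93 0.06 0;0.18 -0.93 0.06 0;0.18 -0.93 0.06 0;0.18 -0.93 0.06 0;0.18 -0.93 0.06 0;0.18 -0.93 0.06 0;0.18 -0.93 0.06 0;0.18 -0.93 0.06 0",
)

```text
clock: 1.77
tool_pos: [0.4983, -0.0759, 0.2206]
eef_rot: [1.0, -0.001, -0.0, 0.001]
contact_force: [-0.0, -0.5, 0.1]
opening: 0.998
finger_force: 0.0
```

Call:
send_rows(
  rows="0 -1 0.2 0;0 -1 0.2 0;0 -1 0.2 0;0 -1 0.2 0;0 -1 0.2 0;0 -1 0.2 0;0 -1 0.2 0;0 -1 0.2 0;0 -1 0.2 0;0 -1 0.2 0",
)

```text
clock: 2.6
tool_pos: [0.4996, 0.2241, 0.1605]
eef_rot: [1.0, -0.001, 0.0, 0.001]
contact_force: [-0.0, -1.0, 0.0]
opening: 0.999
finger_force: 0.0
```

```bash
python3 - <<'E'
from h import *
go((.5257,.229,.08,0))
p,d,c=snap("wrist","w1"); P=cloud(d,c); h=cv2.cvtColor(p,cv2.COLOR_RGB2HSV)
m=((h[:,:,1]<60)&(h[:,:,2]>120)&(P[:,:,2]<.03)).astype(np.uint8)
for k in cv2.findContours(m,0,1)[0]:
    if cv2.contourArea(k)>150:
        r=cv2.minAreaRect((ray("wrist",k[:,0],.018,c)[:,:2]*1000).astype(np.float32)); print(k[:,0].mean(0),np.round(r[0],1),np.round(r[1],1))
E
```

```text
t 2.60 pos [0.4996 0.2241 0.1605] yaw -0.12 tilt z [ 0.    -0.002 -1.   ] open 0.999 f [-0. -1.  0.] ff 0.0
   (0.5257, 0.229, 0.08, 0) rows [ 0.0871 -0.0171  0.2682] turn -0.0003
[244.7047619  233.22857143] [439.5 243.3] [38.9 41.8]
[257.82777778 153.1       ] [523.3 228.9] [60.8 61.3]
```

View pics/w1.png

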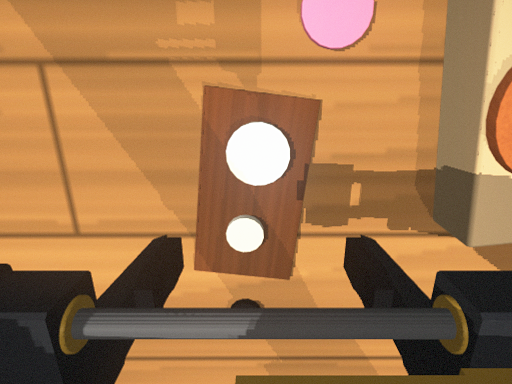

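Call:
send_rows(
  rows="0.083 -0.016 0 0;0.083 -0.016 0.13 0;0.083 -0.016 0.26 0;0.083 -0.016 0.38 0;0.083 -0.016 0.42 0;0.083 -0.016 0.45 0;0.083 -0.016 0.47 0;0.083 -0.016 0.485 0;0.083 -0.016 0.495 0;0.083 -0.016 0.495 0",
)

```text
clock: 3.48
tool_pos: [0.5244, 0.2313, 0.013]
eef_rot: [1.0, -0.0, 0.001, -0.0]
contact_force: [-1.1, 0.9, 0.0]
opening: 1.003
finger_force: 0.0
```

Call:
send_rows(
  rows="0 0 0 0;0 0 0 0;0 0 0 0;0 0 0 0;0 0 0 0;0 0 0 0;0 0 0 0;0 0 0 0;0 0 0 0;0 0 0 0",
  jaw=1,
  force=15,
)

```text
clock: 4.32
tool_pos: [0.5239, 0.2312, 0.0126]
eef_rot: [1.0, 0.0, 0.0, -0.0]
contact_force: [-0.6, -0.8, 6.2]
opening: 0.697
finger_force: 15.0
```

```bash
python3 - <<'E'
from h import *
go((.525,.229,.13,0))
E
```

```text
t 4.32 pos [0.5239 0.2312 0.0126] yaw 0.00 tilt z [ 5.e-04  0.e+00 -1.e+00] open 0.697 f [-0.6 -0.8  6.2] ff 15.0
   (0.525, 0.229, 0.13, 0) rows [ 0.0038  0.0073 -0.3914] turn 0.0000
```

Call:
send_rows(
  rows="0 0 -0.05 0;0 0 -0.15 0;0 0 -0.28 0;0 0 -0.4 0;0.147 0.25 -0.4 0;0.147 0.4 -0.4 0;0.147 0.5 -0.4 0;0.147 0.6 -0.4 0;0.147 0.7 -0.4 0;0.147 0.78 -0.4 0",
)

```text
clock: 5.15
tool_pos: [0.5676, -0.0068, 0.1319]
eef_rot: [1.0, -0.001, -0.0, 0.001]
contact_force: [-0.0, -0.7, -0.5]
opening: 0.691
finger_force: 15.0
```

Call:
send_rows(
  rows="0 0 0 0;0 0 0 0;0 0 0 0",
)

```text
clock: 5.4
tool_pos: [0.5677, -0.002, 0.1319]
eef_rot: [1.0, 0.0, -0.0, -0.001]
contact_force: [0.3, 1.2, -0.3]
opening: 0.695
finger_force: 15.0
```

```bash
cat >> h.py <<'E'
def discs(n,name,z,roi,vmin=120):
    p,d,c=snap(n,name); P=cloud(d,c); h=cv2.cvtColor(p,cv2.COLOR_RGB2HSV)
    m=((h[:,:,1]<60)&(h[:,:,2]>vmin)&(abs(P[:,:,2]-z)<.012)&(P[:,:,0]>roi[0])&(P[:,:,0]<roi[1])&(P[:,:,1]>roi[2])&(P[:,:,1]<roi[3])).astype(np.uint8)
    for k in cv2.findContours(m,0,1)[0]:
        if cv2.contourArea(k)>100:
            w=(ray(n,k[:,0],z,c)[:,:2]*1000).astype(np.float32); r=cv2.minAreaRect(w); (cx,cy),rr=cv2.minEnclosingCircle(w)
            mk=cv2.drawContours(np.zeros_like(m),[k],-1,1,-1)
            print(n,"px",k[:,0].mean(0).round(0),"rect",np.round(r[0],1),np.round(r[1],1),"circ",round(cx,1),round(cy,1),round(rr,1),"z",np.median(P[(mk>0)&(d>0)][:,2]).round(4))
def plate(n,name):
    p=cv2.imread(f"pics/{name}.png");d=np.load(f"pics/{name}.npy");c=cal(n);P=cloud(d,c);h=cv2.cvtColor(p,cv2.COLOR_BGR2HSV)
    m=((P[:,:,2]>.066)&(P[:,:,2]<.083)&(h[:,:,1]>140)&(abs(P[:,:,1])<.09)&(P[:,:,0]>.48)).astype(np.uint8)
    ks=[k for k in cv2.findContours(m,0,1)[0] if cv2.contourArea(k)>40]
    w=(ray(n,np.vstack(ks)[:,0],.076,c)[:,:2]*1000).astype(np.float32); (cx,cy),r=cv2.minEnclosingCircle(w); print(n,"plate",round(cx,1),round(cy,1),round(r,1))
E
python3 - <<'E'
from h import *
go((.568,-.004,.0805,0))
discs("wrist","w2",.138,(.4,.7,-.15,.15)); plate("wrist","w2")
discs("scene","s2",.138,(.4,.7,-.15,.15)); plate("scene","s2")
E
```

```text
t 5.40 pos [ 0.5677 -0.002   0.1319] yaw 0.02 tilt z [-5.0e-04  1.1e-03 -1.0e+00] open 0.695 f [ 0.3  1.2 -0.3] ff 15.0
   (0.568, -0.004, 0.0805, 0) rows [0.0011 0.007  0.1713] turn 0.0001
wrist px [264. 249.] rect [568.6  -2.3] [61.7 60.1] circ 569.2 -2.2 31.8 z 0.1368
wrist plate 567.9 -2.8 54.6
scene px [251. 174.] rect [565.1  -0.6] [56.  40.7] circ 569.6 -1.2 29.0 z 0.1361
scene plate 576.1 -2.8 57.9
```

View pics/w2.png

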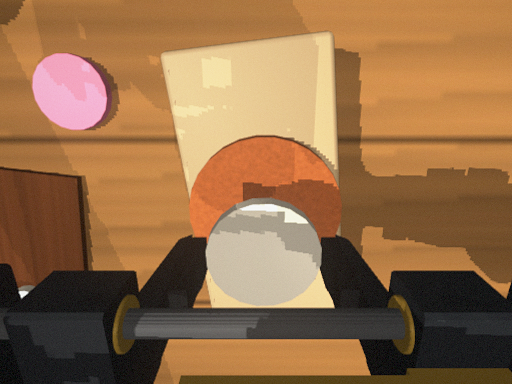

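Call:
send_rows(
  rows="-0.002 0.005 0.04 0;-0.002 0.005 0.08 0;-0.002 0.005 0.12 0;-0.002 0.005 0.145 0;-0.002 0.005 0.155 0;-0.002 0.005 0.163 0;-0.002 0.005 0.17 0;-0.002 0.005 0.172 0;-0.002 0.005 0.172 0;-0.002 0.005 0.172 0",
)

```text
clock: 6.33
tool_pos: [0.5675, -0.0043, 0.081]
eef_rot: [1.0, 0.0, 0.0, 0.0]
contact_force: [0.0, 0.7, -1.1]
opening: 0.693
finger_force: 15.0
```

Call:
send_rows(
  rows="0 0 0 0;0 0 0 0;0 0 0 0;0 0 0 0;0 0 0 0",
  jaw=-1,
)

```text
clock: 6.75
tool_pos: [0.5673, -0.0043, 0.0807]
eef_rot: [1.0, 0.0, 0.0, 0.0]
contact_force: [-0.3, 0.1, -0.0]
opening: 0.999
finger_force: 0.0
```

Call:
send_rows(
  rows="0 0 -0.05 0;0 0 -0.15 0;0 0 -0.25 0;0 -0.13 -0.27 0;0 -0.27 -0.27 0;0 -0.4 -0.27 0;0 -0.5 -0.27 0;0 -0.5 -0.27 0;0 -0.5 -0.27 0",
)

```text
clock: 7.5
tool_pos: [0.5667, 0.1486, 0.1615]
eef_rot: [1.0, 0.002, -0.0, -0.001]
contact_force: [0.1, -1.2, -0.0]
opening: 0.998
finger_force: 0.0
```

```bash
python3 - <<'E'
from h import *
go((.44,.2435,.08,0))
for n in("wrist","top"):
    discs(n,n+"3",.086,(.4,.7,-.15,.15)); plate(n,n+"3")
discs("wrist","w3b",.018,(.38,.6,.15,.3))
E
```

```text
t 7.50 pos [0.5667 0.1486 0.1615] yaw 0.29 tilt z [-2.0e-04  1.1e-03 -1.0e+00] open 0.998 f [ 0.1 -1.2 -0. ] ff 0.0
   (0.44, 0.2435, 0.08, 0) rows [-0.4207 -0.3182  0.2721] turn 0.0008
wrist px [459. 200.] rect [568.   -4.1] [62.  61.1] circ 568.3 -2.5 32.9 z 0.0852
wrist plate 567.5 -4.3 56.7
top px [268. 180.] rect [569.4  -4.1] [59.3 59.6] circ 568.7 -4.5 30.6 z 0.0854
top plate 568.6 -3.3 54.1
wrist px [181. 289.] rect [436.1 234.4] [22.6 44.8] circ 440.3 241.5 22.5 z 0.0173
```

Call:
send_rows(
  rows="-0.422 -0.318 0 0;-0.422 -0.318 0 0;-0.422 -0.318 0 0;-0.422 -0.318 0.1 0;-0.422 -0.318 0.2 0;-0.422 -0.318 0.27 0;-0.422 -0.318 0.27 0;-0.422 -0.318 0.27 0",
)

```text
clock: 8.32
tool_pos: [0.4409, 0.2392, 0.0803]
eef_rot: [1.0, -0.001, -0.001, 0.001]
contact_force: [0.3, -0.6, 0.2]
opening: 1.001
finger_force: 0.0
```

```bash
python3 - <<'E'
from h import *
go((.44,.2435,.012,0))
discs("wrist","w4",.018,(.38,.6,.15,.3))
E
```

```text
t 8.32 pos [0.4409 0.2392 0.0803] yaw -0.14 tilt z [-0.0012 -0.0021 -1.    ] open 1.001 f [ 0.3 -0.6  0.2] ff 0.0
   (0.44, 0.2435, 0.012, 0) rows [-0.0027 -0.0148  0.2275] turn -0.0004
wrist px [257. 211.] rect [438.5 243.6] [39.7 40.8] circ 439.0 243.7 21.1 z 0.0174
```

Call:
send_rows(
  rows="-0.005 -0.005 0.06 0;-0.005 -0.005 0.12 0;-0.005 -0.005 0.16 0;-0.005 -0.005 0.19 0;-0.005 -0.005 0.21 0;-0.005 -0.005 0.22 0;-0.005 -0.005 0.227 0;-0.005 -0.005 0.227 0",
)

```text
clock: 9.03
tool_pos: [0.4395, 0.2426, 0.0128]
eef_rot: [1.0, -0.0, 0.0, -0.0]
contact_force: [0.4, 0.2, 0.2]
opening: 1.001
finger_force: 0.0
```

Call:
send_rows(
  rows="0 0 0 0;0 0 0 0;0 0 0 0;0 0 0 0;0 0 0 0;0 0 0 0;0 0 0 0;0 0 0 0;0 0 0 0;0 0 0 0",
  jaw=1,
  force=12,
)

```text
clock: 9.87
tool_pos: [0.4391, 0.2426, 0.0125]
eef_rot: [1.0, 0.0, 0.0, 0.0]
contact_force: [0.1, -0.0, 0.2]
opening: 0.444
finger_force: 12.0
```

Call:
send_rows(
  rows="0 0 -0.03 0;0 0 -0.13 0;0 0 -0.26 0;0 0 -0.38 0;0.1 0.1 -0.45 0;0.2 0.2 -0.45 0;0.3 0.3 -0.45 0;0.4 0.4 -0.45 0;0.43 0.5 -0.45 0;0.43 0.6 -0.45 0",
)

```text
clock: 10.7
tool_pos: [0.5719, 0.0594, 0.1484]
eef_rot: [1.0, -0.001, 0.003, 0.0]
contact_force: [1.4, -0.3, -0.9]
opening: 0.447
finger_force: 12.0
```

```bash
python3 - <<'E'
from h import *
go((.568,-.004,.145,0))
E
```

```text
t 10.70 pos [0.5719 0.0594 0.1484] yaw -0.14 tilt z [ 5.3e-03 -8.0e-04 -1.0e+00] open 0.447 f [ 1.4 -0.3 -0.9] ff 12.0
   (0.568, -0.004, 0.145, 0) rows [-0.0127  0.2113  0.0115] turn -0.0004
```

Call:
send_rows(
  rows="0 0.1 0 0;0 0.223 0.03 0;0 0.223 0.06 0;0 0.223 0.09 0;0 0.223 0.09 0;0 0.223 0.09 0;0 0.223 0.09 0",
)

```text
clock: 11.28
tool_pos: [0.5683, -0.0022, 0.1208]
eef_rot: [1.0, 0.001, 0.0, -0.001]
contact_force: [-1.2, 1.1, -0.6]
opening: 0.445
finger_force: 12.0
```

```bash
python3 - <<'E'
from h import *
go((.568,-.004,.0905,0))
z=sensors.get_state()["tool_pos"][2]+.0055
discs("wrist","w5",z,(.4,.7,-.15,.15))
P=cv2.imread("pics/w5.png")
discs("top","t5",z,(.4,.7,-.15,.15))
E
```

```text
t 11.28 pos [ 0.5683 -0.0022  0.1208] yaw 0.17 tilt z [ 3.e-04  1.e-03 -1.e+00] open 0.445 f [-1.2  1.1 -0.6] ff 12.0
   (0.568, -0.004, 0.0905, 0) rows [-0.0011  0.006   0.1011] turn 0.0005
wrist px [261. 253.] rect [568.9  -2.7] [42.4 38.8] circ 568.8 -2.9 21.4 z 0.1257
```

Call:
send_rows(
  rows="0 0 0.03 0;0 0 0.055 0;0 0 0.075 0;0 0 0.087 0;0 0 0.094 0;0 0 0.098 0;0 0 0.101 0;0 0 0.101 0;0 0 0.101 0",
)

```text
clock: 12.13
tool_pos: [0.5679, -0.0043, 0.0905]
eef_rot: [1.0, 0.0, -0.0, 0.0]
contact_force: [-1.6, 0.4, 2.8]
opening: 0.445
finger_force: 12.0
```

```bash
python3 -c "
from h import *
go((.568,-.004,.0905,0))"
```

```text
t 12.13 pos [ 0.5679 -0.0043  0.0905] yaw 0.00 tilt z [-3.e-04 -1.e-04 -1.e+00] open 0.445 f [-1.6  0.4  2.8] ff 12.0
   (0.568, -0.004, 0.0905, 0) rows [ 0.0003 -0.0011  0.0001] turn 0.0000
```

Call:
send_rows(
  rows="0 0 0 0;0 0 0 0;0 0 0 0;0 0 0 0;0 0 0 0;0 0 0 0",
  jaw=-1,
)

```text
clock: 12.63
tool_pos: [0.5683, -0.0043, 0.0902]
eef_rot: [1.0, 0.0, 0.0, 0.0]
contact_force: [-0.4, 1.1, -0.5]
opening: 0.875
finger_force: 0.0
```

Call:
send_rows(
  rows="0 0 -0.04 0;0 0 -0.14 0;0 0 -0.27 0;0 0.1 -0.4 0;-0.1 0.23 -0.45 0;-0.2 0.35 -0.45 0;-0.3 0.48 -0.45 0;-0.35 0.6 -0.45 0;-0.35 0.7 -0.45 0;-0.35 0.7 -0.45 0",
)

```text
clock: 13.47
tool_pos: [0.4597, -0.222, 0.2265]
eef_rot: [1.0, -0.005, -0.0, 0.003]
contact_force: [-0.1, 0.2, 0.3]
opening: 1.001
finger_force: 0.0
```

Call:
send_rows(
  rows="0 0.13 0 0;0 0.22 0 0;0 0.3 0 0;0 0.3 0 0;0 0.3 0 0",
)

```text
clock: 13.88
tool_pos: [0.463, -0.3055, 0.2258]
eef_rot: [1.0, -0.001, 0.0, 0.0]
contact_force: [-0.4, 1.4, 0.4]
opening: 0.998
finger_force: 0.0
```

```bash
python3 - <<'E'
from h import *
go((.526,-.309,.2,0))
discs("top","t6",.096,(.4,.7,-.15,.15)); discs("scene","s6",.096,(.4,.7,-.15,.15))
discs("top","t6",.086,(.4,.7,-.15,.15))
for n in("wrist","top","scene"):
    p,d,c=snap(n,n+"6"); P=cloud(d,c)
    for lo,hi,z,t in((.127,.14,.133,"head"),(.1,.125,.115,"noz"),(.05,.066,.06,"cup")):
        m=((P[:,:,2]>lo)&(P[:,:,2]<hi)&(abs(P[:,:,0]-.5)<.1)&(abs(P[:,:,1]+.31)<.08)).astype(np.uint8)
        for k in cv2.findContours(m,0,1)[0]:
            if cv2.contourArea(k)<25: continue
            r=cv2.minAreaRect((ray(n,k[:,0],z,c)[:,:2]*1000).astype(np.float32)); print(n,t,k[:,0].mean(0).round(),np.round(r[0],1),np.round(r[1],1),round(r[2],1))
E
```

```text
t 13.88 pos [ 0.463  -0.3055  0.2258] yaw -0.16 tilt z [ 7.e-04 -8.e-04 -1.e+00] open 0.998 f [-0.4  1.4  0.4] ff 0.0
   (0.526, -0.309, 0.2, 0) rows [0.21   0.0109 0.086 ] turn -0.0004
top px [268. 180.] rect [567.2  -4.1] [58.7 56.8] circ 567.2 -4.9 30.5 z 0.0881
scene px [249. 197.] rect [582.6  -6.1] [57.3 59.3] circ 582.1 -5.8 32.4 z 0.0903
top px [268. 180.] rect [568.3  -4.1] [59.3 61.8] circ 567.9 -4.5 31.4 z 0.0873
wrist head [275. 118.] [ 525.6 -312. ] [33.6 25.7] 1.8
wrist noz [275. 173.] [ 477.2 -312.5] [56.9 16.8] 1.3
wrist noz [276.  92.] [ 545.2 -313.8] [ 5.3 17.7] 0.1
wrist cup [257. 107.] [ 529.8 -296.9] [11.1 36.5] 74.3
top head [415. 194.] [ 526.1 -310.4] [34.3 27.3] 1.7
top noz [416. 222.] [ 469.2 -317.3] [ 8.4 31.7] 87.3
top noz [407. 195.] [ 526.8 -298.9] [ 8.4 32. ] 87.4
top cup [400. 195.] [ 531.6 -299.5] [22.2 36.4] 79.9
scene head [ 98. 186.] [ 532.3 -309.2] [39.2 26.5] 1.3
scene noz [102. 194.] [ 531.9 -310. ] [66.5 31.6] 5.8
scene noz [104. 176.] [ 466.5 -310. ] [18.5 38.5] 89.1
scene cup [107. 215.] [ 537.4 -307.9] [46.3 42.7] 15.7
```

View pics/wrist6.png

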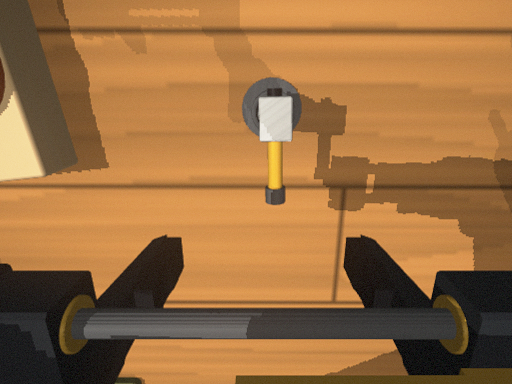

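```bash
python3 - <<'E'
from h import *
a=cv2.imread("pics/top6.png")[140:225,225:310]; b=cv2.imread("pics/scene6.png")[165:240,200:300]
cv2.imwrite("pics/c6.png",np.hstack([cv2.resize(a,(400,400),interpolation=2),cv2.resize(b,(400,400),interpolation=2)]))
E
```

```text
(no output)
```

View pics/c6.png

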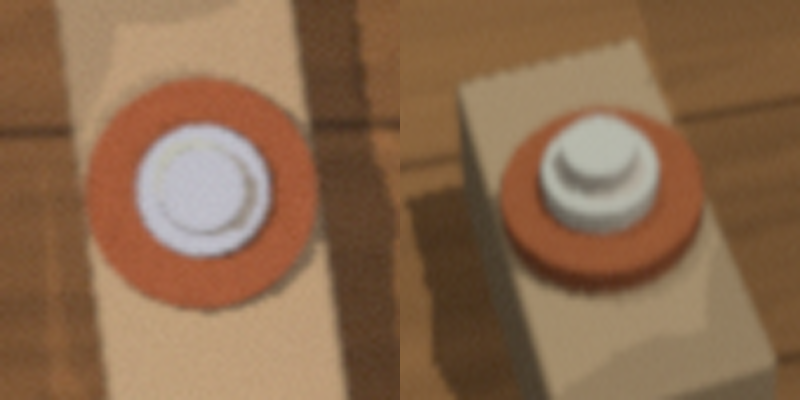

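Call:
send_rows(
  rows="0.1 0.018 0 -0.0044;0.21 0.018 0 -0.0044;0.21 0.018 0.05 -0.0044;0.21 0.018 0.15 -0.0044;0.21 0.018 0.25 -0.0044;0.21 0.018 0.34 -0.0044;0.21 0.018 0.4 -0.0044;0.21 0.018 0.436 -0.0044;0.21 0.018 0.436 -0.0044;0.21 0.018 0.436 -0.0044",
)

```text
clock: 15.02
tool_pos: [0.5265, -0.3094, 0.0947]
eef_rot: [1.0, 0.014, 0.0, -0.0]
contact_force: [-0.0, -0.7, 0.4]
opening: 0.996
finger_force: 0.0
```

```bash
python3 -c "
from h import *
go((.526,-.311,.095,1.6))"
```

```text
t 15.02 pos [ 0.5265 -0.3094  0.0947] yaw 1.63 tilt z [ 1.e-04  0.e+00 -1.e+00] open 0.996 f [-0.  -0.7  0.4] ff 0.0
   (0.526, -0.311, 0.095, 1.6) rows [-0.0019  0.0054 -0.0011] turn 0.0001
```

```bash
python3 - <<'E'
from h import *
for n in("top","scene"):
    d=np.load(f"pics/{n}6.npy"); c=cal(n); P=cloud(d,c)
    q=(abs(P[:,:,0]-.568)<.06)&(abs(P[:,:,1])<.06)
    for lo,hi,z in((.091,.11,.096),(.081,.11,.086)):
        m=q&(P[:,:,2]>lo)&(P[:,:,2]<hi)
        x=P[m]; print(n,z,m.sum(),x.mean(0).round(4),((x.max(0)+x.min(0))/2).round(4))
E
```

```text
top 0.096 258 [ 0.5674 -0.0047  0.0953] [ 0.5676 -0.0042  0.0957]
top 0.086 609 [ 0.5678 -0.0047  0.0895] [ 0.5685 -0.002   0.0907]
scene 0.096 185 [ 0.5691 -0.0043  0.0944] [ 0.5671 -0.0041  0.094 ]
scene 0.086 443 [ 0.5752 -0.0051  0.0888] [ 0.571  -0.004   0.0889]
```

Call:
send_rows(
  rows="0 0 0 0;0 0 0 0;0 0 0 0;0 0 0 0;0 0 0 0;0 0 0 0;0 0 0 0;0 0 0 0;0 0 0 0;0 0 0 0",
  jaw=1,
  force=18,
)

```text
clock: 15.85
tool_pos: [0.5262, -0.3097, 0.0944]
eef_rot: [1.0, 0.014, -0.0, 0.0]
contact_force: [-0.2, -0.2, 0.2]
opening: 0.295
finger_force: 17.9
```

```bash
python3 -c "
from h import *
go((.526,-.31,.145,1.6))"
```

```text
t 15.85 pos [ 0.5262 -0.3097  0.0944] yaw 1.59 tilt z [-0.e+00 -1.e-04 -1.e+00] open 0.295 f [-0.2 -0.2  0.2] ff 17.9
   (0.526, -0.31, 0.145, 1.6) rows [-0.0006  0.0009 -0.1687] turn -0.0000
```

Call:
send_rows(
  rows="0 0 -0.03 0;0 0 -0.06 0;0 0 -0.09 0;0 0 -0.12 0;0 0 -0.145 0;0 0 -0.153 0;0 0 -0.153 0;0 0 -0.153 0",
)

```text
clock: 16.52
tool_pos: [0.5261, -0.3097, 0.1404]
eef_rot: [1.0, 0.014, 0.0, 0.0]
contact_force: [-0.0, -0.0, -1.2]
opening: 0.292
finger_force: 17.9
```

Call:
send_rows(
  rows="-0.034 0 -0.001 0;-0.068 0 -0.002 0;-0.097 0 0.002 0;-0.126 0 0.005 0;-0.153 0 0.013 0;-0.181 0 0.022 0;-0.207 0 0.035 0;-0.233 0 0.049 0;-0.262 0 0.068 0;-0.262 0 0.068 0",
)

```text
clock: 17.35
tool_pos: [0.4441, -0.3117, 0.1187]
eef_rot: [1.0, 0.013, -0.003, -0.001]
contact_force: [-0.4, -0.5, 0.5]
opening: 0.296
finger_force: 18.0
```

```bash
python3 - <<'E'
from h import *
go((.45,-.31,.25,1.6))
snap("scene","s7");p,d,c=snap("wrist","w7")
a=cv2.imread("pics/s7.png")[110:250,40:200]; b=cv2.imread("pics/w7.png")
cv2.imwrite("pics/c7.png",np.hstack([cv2.resize(a,(400,350),interpolation=2),cv2.resize(b,(400,350))]))
E
```

```text
t 17.35 pos [ 0.4441 -0.3117  0.1187] yaw 1.50 tilt z [-0.0052  0.0016 -1.    ] open 0.296 f [-0.4 -0.5  0.5] ff 18.0
   (0.45, -0.31, 0.25, 1.6) rows [ 0.0177 -0.0058 -0.4378] turn -0.0003
```

View pics/c7.png

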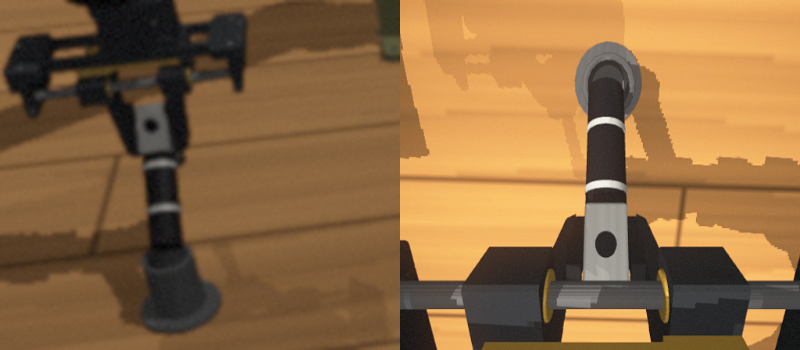

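Call:
send_rows(
  rows="0 0 0 0;0 0 0 0;0 0 0 0",
  force=45,
)

```text
clock: 17.7
tool_pos: [0.4476, -0.3116, 0.1198]
eef_rot: [1.0, 0.014, -0.0, -0.0]
contact_force: [-0.9, 0.5, -2.7]
opening: 0.291
finger_force: 45.0
```

Call:
send_rows(
  rows="0 0 -0.05 0;0 0 -0.1 0;0 0 -0.18 0;0 0 -0.26 0;0 0 -0.34 0;0 0 -0.41 0;0 0 -0.43 0;0 0 -0.43 0;0 0 -0.43 0",
)

```text
clock: 18.45
tool_pos: [0.4471, -0.3115, 0.2482]
eef_rot: [1.0, 0.014, -0.001, -0.0]
contact_force: [-0.2, 0.8, -2.3]
opening: 0.291
finger_force: 45.0
```

```bash
cat >> h.py <<'E'
def tilt(name):
    p,d,c=snap("wrist",name); P=cloud(d,c); s=sensors.get_state(); t=np.array(s["tool_pos"]); R=Ro.from_quat(s["eef_rot"]).as_matrix()
    L=(P-t)@R   # tool frame, z along fingers
    h=cv2.cvtColor(p,cv2.COLOR_RGB2HSV)
    m=(d>0)&(abs(L[:,:,1])<.004)&(L[:,:,0]>.02)&(L[:,:,0]<.1)&(L[:,:,2]>-.03)&(L[:,:,2]<.1)
    q=L[m]; 
    for lo,hi in((.02,.03),(.03,.08),(.035,.06),(.05,.08)):
        k=q[(q[:,0]>lo)&(q[:,0]<hi)]
        if len(k)>10:
            a,b=np.polyfit(k[:,0],k[:,2],1); print("seg",lo,hi,len(k),"slope deg down %.1f"%np.degrees(np.arctan(a)),"z at x=0 %.4f"%b)
    g=(d>0)&(abs(L[:,:,0]-.055)<.015)&(abs(L[:,:,1])<.02)&(L[:,:,2]>-.03)&(L[:,:,2]<.1); w=L[g]; print("mid y at x=.055",np.round([w[:,1].min(),w[:,1].max()],4))
    e=q[q[:,0].argmax()]; print("end",e.round(4))
E
python3 - <<'E'
from h import *
go((.67,-.004,.25,0)); tilt("w8")
E
```

```text
t 18.45 pos [ 0.4471 -0.3115  0.2482] yaw 1.60 tilt z [-1.1e-03  5.0e-04 -1.0e+00] open 0.291 f [-0.2  0.8 -2.3] ff 45.0
   (0.67, -0.004, 0.25, 0) rows [ 0.7712 -1.0039 -0.0063] turn 0.0045
seg 0.02 0.03 475 slope deg down 54.1 z at x=0 -0.0449
seg 0.03 0.08 1603 slope deg down 39.4 z at x=0 -0.0297
seg 0.035 0.06 863 slope deg down 39.1 z at x=0 -0.0291
seg 0.05 0.08 860 slope deg down 39.4 z at x=0 -0.0298
mid y at x=.055 [-0.0134  0.0153]
end [0.0866 0.0019 0.0424]
```

```bash
cat >> h.py <<'E'
def prof(n,name):
    p,d,c=snap(n,name); P=cloud(d,c); s=sensors.get_state(); t=np.array(s["tool_pos"]); R=Ro.from_quat(s["eef_rot"]).as_matrix(); L=(P-t)@R
    m=(d>0)&(abs(L[:,:,1])<.005)&(L[:,:,0]>.0)&(L[:,:,0]<.11)&(L[:,:,2]>-.05)&(L[:,:,2]<.1); q=L[m]; V=p.max(2)[m]
    k=q[(q[:,0]>.035)&(q[:,0]<.075)]; a,b=np.polyfit(k[:,0],k[:,2],1); print(n,len(k),"slope %.1f"%np.degrees(np.arctan(a)),"b %.4f"%b)
    u=np.array([1,a])/np.hypot(1,a); nn=np.array([u[1],-u[0]])   # along grip to bottom, outward up
    A=q[:,0]*u[0]+q[:,2]*u[1]; H=q[:,0]*nn[0]+q[:,2]*nn[1]
    H0=np.median(H[(q[:,0]>.035)&(q[:,0]<.075)]); print("H0 %.4f"%H0)
    for lo in np.arange(-.03,.12,.004):
        w=(A>=lo)&(A<lo+.004)
        if w.sum()>3: print("%.3f:%+.1f/%d"%(lo,1e3*(np.median(H[w])-H0),np.median(V[w])),end="  ")
    print()
E
python3 - <<'E'
from h import *
prof("wrist","w9"); prof("scene","s9")
E
```

```text
wrist 1592 slope 39.1 b -0.0284
H0 0.0221
-0.022:+4.0/153  -0.018:+9.5/42  -0.014:+9.7/42  -0.010:+9.7/43  -0.006:+3.8/153  -0.002:+3.7/152  0.002:+3.6/152  0.006:+3.6/150  0.010:+0.2/50  0.014:+0.0/51  0.018:+0.4/224  0.022:+0.3/60  0.026:+0.1/57  0.030:+0.0/57  0.034:+0.0/57  0.038:-0.1/56  0.042:-0.0/56  0.046:-0.1/56  0.050:-0.2/56  0.054:-0.2/55  0.058:+0.4/216  0.062:+0.3/59  0.066:-0.0/55  0.070:-0.0/56  0.074:-0.1/55  0.078:-0.2/56  0.082:-0.2/57  0.086:-0.2/57  0.090:-0.3/59  
scene 139 slope 44.0 b -0.0346
H0 0.0255
-0.018:+4.8/34  -0.014:+5.1/19  -0.010:+1.5/54  -0.006:-1.2/90  -0.002:+0.3/92  0.002:+0.6/92  0.006:-1.4/68  0.010:-2.6/23  0.014:-2.6/63  0.018:-2.1/118  0.022:-1.8/69  0.026:-1.2/20  0.030:-1.2/27  0.034:-1.0/24  0.038:-0.6/23  0.042:-0.1/22  0.046:-0.9/26  0.050:-0.1/28  0.054:-0.1/73  0.058:+1.7/119  0.062:+2.0/66  0.066:+1.2/26  0.070:+2.5/24  0.074:+1.7/23  0.078:+2.6/25  0.082:+2.7/24  0.086:+2.9/23  0.090:-3.8/17  0.094:-16.0/74
```

Call:
send_rows(
  rows="-0.06 0 0 0;-0.124 0 0 0;-0.124 0 0.1 0;-0.124 0 0.2 0;-0.124 0 0.3 0;-0.124 0 0.4 0;-0.124 0 0.47 0;-0.124 0 0.51 0;-0.124 0 0.527 0;-0.124 0 0.527 0",
)

```text
clock: 19.43
tool_pos: [0.4096, -0.3122, 0.0891]
eef_rot: [1.0, 0.014, -0.001, -0.001]
contact_force: [0.4, 0.1, -1.0]
opening: 0.288
finger_force: 45.0
```

Call:
send_rows(
  rows="0.005 0 0 0;0.01 0 0 0;0.02 0 0 0;0.028 0 0 0;0.036 0 0 0;0.045 0 0 0;0.045 0 0 0;0.045 0 0 0",
  force=18,
)

```text
clock: 20.1
tool_pos: [0.4195, -0.3121, 0.0908]
eef_rot: [1.0, 0.013, -0.004, -0.001]
contact_force: [-7.0, 0.3, 0.5]
opening: 0.29
finger_force: 18.0
```

```bash
python3 - <<'E'
from h import *
go((.43,-.31,.09,1.6)); prof("wrist","w10")
cv2.imwrite("pics/c10.png",np.hstack([cv2.imread("pics/w10.png")[:,128:400],cv2.resize(snap("scene","s10")[0][110:250,40:200,::-1],(439,384))]))
E
```

```text
t 20.10 pos [ 0.4195 -0.3121  0.0908] yaw 1.50 tilt z [-0.0081  0.0018 -1.    ] open 0.290 f [-7.   0.3  0.5] ff 18.0
   (0.43, -0.31, 0.09, 1.6) rows [ 0.0352 -0.0061  0.0023] turn -0.0003
wrist 1562 slope 40.3 b -0.0283
H0 0.0216
-0.022:+3.9/162  -0.018:+9.4/45  -0.014:+9.8/44  -0.010:+9.8/46  -0.006:+3.8/161  -0.002:+3.7/162  0.002:+3.7/161  0.006:+3.5/158  0.010:+0.0/50  0.014:+0.1/53  0.018:+0.6/237  0.022:+0.3/60  0.026:+0.0/57  0.030:-0.0/57  0.034:-0.0/57  0.038:-0.1/56  0.042:-0.1/56  0.046:-0.0/56  0.050:-0.1/56  0.054:-0.1/55  0.058:+0.6/232  0.062:+0.2/56  0.066:+0.0/54  0.070:-0.1/54  0.074:-0.1/53  0.078:-0.1/53  0.082:+0.7/56  0.086:+9.9/67  0.090:-0.2/51
```

View pics/c10.png

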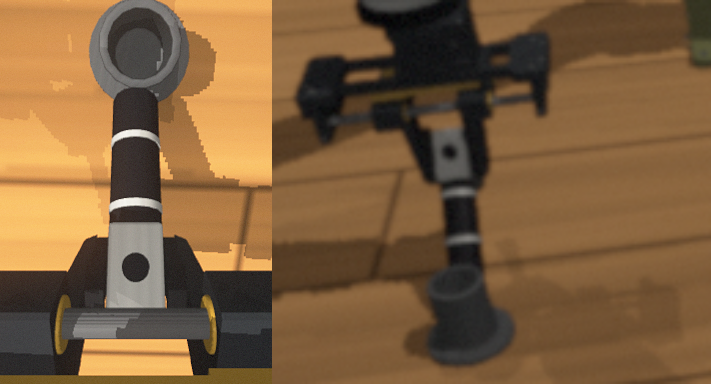

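Call:
send_rows(
  rows="0.003 0 0 0;0.007 0 0 0;0.01 0 0 0;0.01 0 0 0;0.01 0 0 0",
  force=9,
)

```text
clock: 20.62
tool_pos: [0.4201, -0.312, 0.0908]
eef_rot: [1.0, 0.013, -0.006, -0.001]
contact_force: [-11.5, 0.5, 6.1]
opening: 0.292
finger_force: 9.0
```

```bash
python3 - <<'E'
from h import *
go((.43,-.31,.09,1.6)); prof("wrist","w11")
E
```

```text
t 20.62 pos [ 0.4201 -0.312   0.0908] yaw 1.43 tilt z [-0.0122  0.0025 -0.9999] open 0.292 f [-11.5   0.5   6.1] ff 9.0
   (0.43, -0.31, 0.09, 1.6) rows [ 0.0331 -0.0059  0.0024] turn -0.0005
wrist 1552 slope 40.4 b -0.0283
H0 0.0215
-0.026:+5.0/167  -0.022:+3.9/162  -0.018:+9.4/45  -0.014:+9.9/44  -0.010:+9.7/46  -0.006:+3.8/162  -0.002:+3.8/162  0.002:+3.8/161  0.006:+3.5/158  0.010:+0.1/49  0.014:-0.1/52  0.018:+0.6/236  0.022:+0.3/60  0.026:+0.1/57  0.030:-0.1/57  0.034:-0.1/57  0.038:+0.1/56  0.042:-0.1/56  0.046:+0.0/56  0.050:+0.0/55  0.054:-0.1/55  0.058:+0.6/232  0.062:+0.2/57  0.066:-0.0/54  0.070:-0.0/54  0.074:-0.2/53  0.078:-0.2/52  0.082:+9.2/83  0.086:+0.6/55  0.090:-0.4/51
```

Call:
send_rows(
  rows="0 0 -0.008 0;0 0 -0.016 0;0 0 -0.024 0;0 0 -0.032 0;0 0 -0.036 0;0 0 -0.036 0",
  force=10,
)

```text
clock: 21.17
tool_pos: [0.428, -0.3125, 0.1021]
eef_rot: [1.0, 0.014, 0.001, 0.0]
contact_force: [-0.6, 1.0, -1.6]
opening: 0.298
finger_force: 10.0
```

```bash
python3 - <<'E'
from h import *
go((.43,-.31,.09,1.6)); prof("wrist","w12")
E
```

```text
t 21.17 pos [ 0.428  -0.3125  0.1021] yaw 1.63 tilt z [ 2.e-03 -6.e-04 -1.e+00] open 0.298 f [-0.6  1.  -1.6] ff 10.0
   (0.43, -0.31, 0.09, 1.6) rows [ 0.0067 -0.0081  0.0404] turn 0.0001
wrist 1383 slope 49.4 b -0.0317
H0 0.0207
-0.030:+3.3/153  -0.026:+3.1/153  -0.022:+3.6/147  -0.018:+9.0/43  -0.014:+9.2/44  -0.010:+9.0/47  -0.006:+3.2/156  -0.002:+3.2/155  0.002:+3.2/155  0.006:+2.7/123  0.010:-0.2/49  0.014:-0.2/57  0.018:+0.5/229  0.022:-0.4/56  0.026:-0.2/56  0.030:-0.3/56  0.034:-0.1/55  0.038:-0.2/56  0.042:-0.2/55  0.046:-0.2/56  0.050:-0.0/55  0.054:+0.1/60  0.058:+0.8/228  0.062:+0.0/53  0.066:-0.0/55  0.070:+0.0/54  0.074:+0.1/53  0.078:+0.2/53  0.082:+10.1/102  0.086:+0.1/50  0.090:+0.1/56  0.102:-3.2/61  0.118:-27.2/84
```

Call:
send_rows(
  rows="-0.03 0 0 0;-0.03 0 -0.1 0;-0.03 0 -0.2 0;-0.03 0 -0.3 0;-0.03 0 -0.4 0;-0.03 0 -0.47 0;0.05 0 -0.47 0;0.127 0 -0.47 0;0.127 0 -0.47 0",
  force=25,
)

```text
clock: 21.97
tool_pos: [0.4705, -0.3107, 0.2435]
eef_rot: [1.0, 0.016, 0.004, 0.001]
contact_force: [0.5, -0.2, -1.8]
opening: 0.293
finger_force: 25.0
```

Call:
send_rows(
  rows="0 0 0.1 0;0 0 0.19 0;0 0 0.27 0;0 0 0.32 0;0 0 0.35 0;0 0 0.37 0;0 0 0.379 0;0 0 0.379 0;0 0 0.379 0",
)

```text
clock: 22.72
tool_pos: [0.4655, -0.3118, 0.1297]
eef_rot: [1.0, 0.014, 0.001, 0.0]
contact_force: [-0.6, -1.1, -2.2]
opening: 0.295
finger_force: 25.0
```

```bash
python3 - <<'E'
from h import *
go((.4564,-.312,.1248,1.6)); prof("wrist","w13")
E
```

```text
t 22.72 pos [ 0.4655 -0.3118  0.1297] yaw 1.58 tilt z [ 1.4e-03 -9.0e-04 -1.0e+00] open 0.295 f [-0.6 -1.1 -2.2] ff 25.0
   (0.4564, -0.312, 0.1248, 1.6) rows [-0.0304 -0.0001  0.0163] turn -0.0000
wrist 1390 slope 49.1 b -0.0307
H0 0.0201
-0.030:+3.9/149  -0.026:+3.6/150  -0.022:+4.0/146  -0.018:+9.5/41  -0.014:+9.6/43  -0.010:+9.3/45  -0.006:+3.6/152  -0.002:+3.5/152  0.002:+3.6/152  0.006:+3.2/124  0.010:-0.1/47  0.014:+0.1/53  0.018:+0.8/226  0.022:-0.1/54  0.026:-0.0/54  0.030:-0.0/55  0.034:-0.1/54  0.038:-0.0/54  0.042:-0.1/53  0.046:-0.2/53  0.050:-0.1/53  0.054:+0.1/54  0.058:+0.6/225  0.062:-0.0/51  0.066:-0.0/53  0.070:-0.0/53  0.074:+0.0/53  0.078:-0.1/53  0.082:+0.1/54  0.086:-0.2/55  0.090:-0.4/60  0.102:-7.2/113  0.106:-6.1/89
```

Now a gentle push against the rim, then lift and measure.

Call:
send_rows(
  rows="-0.007 0 0.003 0;-0.014 0 0.007 0;-0.02 0 0.01 0;-0.026 0 0.013 0;-0.031 0 0.017 0;-0.031 0 0.017 0;-0.031 0 0.017 0",
  force=14,
)

```text
clock: 23.35
tool_pos: [0.456, -0.3117, 0.124]
eef_rot: [1.0, 0.014, 0.0, 0.0]
contact_force: [0.6, -1.0, -0.4]
opening: 0.293
finger_force: 14.0
```

Call:
send_rows(
  rows="0 0 0 0;0 0 0 0;0 0 -0.05 0;0 0 -0.1 0;0 0 -0.18 0;0 0 -0.28 0;0 0 -0.38 0;0 0 -0.42 0;0 0 -0.42 0;0 0 -0.42 0",
  force=45,
)

```text
clock: 24.18
tool_pos: [0.455, -0.3116, 0.2496]
eef_rot: [1.0, 0.014, -0.0, 0.0]
contact_force: [-0.4, -0.4, -1.8]
opening: 0.292
finger_force: 45.0
```

```bash
python3 - <<'E'
from h import *
go((.67,-.004,.25,0)); prof("wrist","w14")
E
```

```text
t 24.18 pos [ 0.455  -0.3116  0.2496] yaw 1.58 tilt z [-9.e-04 -0.e+00 -1.e+00] open 0.292 f [-0.4 -0.4 -1.8] ff 45.0
   (0.67, -0.004, 0.25, 0) rows [ 0.7446 -1.0051 -0.0021] turn 0.0044
wrist 1443 slope 46.5 b -0.0312
H0 0.0215
-0.030:+4.3/144  -0.026:+3.6/144  -0.022:+4.0/142  -0.018:+9.5/39  -0.014:+9.7/41  -0.010:+9.4/45  -0.006:+3.6/147  -0.002:+3.8/147  0.002:+3.7/147  0.006:+3.2/131  0.010:-0.0/49  0.014:+0.1/53  0.018:+0.7/225  0.022:+0.0/56  0.026:-0.0/56  0.030:-0.0/57  0.034:-0.0/55  0.038:-0.1/56  0.042:+0.0/56  0.046:-0.1/56  0.050:-0.0/56  0.054:+0.1/57  0.058:+0.7/224  0.062:+0.0/54  0.066:-0.1/56  0.070:+0.0/55  0.074:-0.1/55  0.078:-0.1/56  0.082:-0.1/55  0.086:+0.0/56  0.090:-0.3/59
```

Call:
send_rows(
  rows="0.06 -0.08 0 0;0.15 -0.19 0 0;0.24 -0.31 0 0.001;0.33 -0.43 0 0.002;0.42 -0.55 0 0.003;0.51 -0.67 0 0.0044;0.6 -0.79 0 0.0044;0.69 -0.9 0 0.0044;0.74 -0.97 0 0.0044;0.766 -1 0 0.0044",
)

```text
clock: 25.07
tool_pos: [0.6784, 0.0038, 0.2467]
eef_rot: [1.0, 0.004, -0.001, -0.003]
contact_force: [-0.8, 1.9, -1.3]
opening: 0.292
finger_force: 45.0
```

Call:
send_rows(
  rows="0 0 0 0;0 0 0 0;0 0 0 0;0 0 0 0",
)

```text
clock: 25.4
tool_pos: [0.6759, -0.008, 0.2489]
eef_rot: [1.0, -0.001, -0.001, 0.001]
contact_force: [-0.4, -0.4, -1.0]
opening: 0.291
finger_force: 45.0
```

```bash
python3 - <<'E'
from h import *
go((.6763,-.0043,.1817,0)); prof("wrist","w15")
p,d,c=snap("wrist","w15b"); P=cloud(d,c); s=sensors.get_state(); R=Ro.from_quat(s["eef_rot"]).as_matrix(); L=(P-np.array(s["tool_pos"]))@R
for x in(.035,.055,.075):
    m=(d>0)&(abs(L[:,:,0]-x)<.006)&(abs(L[:,:,1])<.025)&(abs(L[:,:,2]-(-.0312+1.054*x))<.012); w=L[m][:,1]; print(x,w.min().round(4),w.max().round(4))
for n in("top","scene"): discs(n,n+"15",.086,(.4,.7,-.15,.15))
E
```

```text
t 25.40 pos [ 0.6759 -0.008   0.2489] yaw -0.16 tilt z [-0.0025 -0.002  -1.    ] open 0.291 f [-0.4 -0.4 -1. ] ff 45.0
   (0.6763, -0.0043, 0.1817, 0) rows [ 0.002  -0.0129  0.2239] turn -0.0005
wrist 1445 slope 46.7 b -0.0293
H0 0.0201
-0.026:+3.6/146  -0.022:+3.8/145  -0.018:+9.4/41  -0.014:+9.4/44  -0.010:+9.4/47  -0.006:+3.5/149  -0.002:+3.5/149  0.002:+3.6/150  0.006:+3.3/145  0.010:-0.0/58  0.014:-0.1/61  0.018:+0.5/226  0.022:-0.1/65  0.026:-0.0/65  0.030:-0.1/65  0.034:+0.0/65  0.038:+0.0/64  0.042:+0.1/64  0.046:-0.2/63  0.050:-0.1/62  0.054:-0.0/62  0.058:+0.6/224  0.062:+0.1/61  0.066:-0.1/62  0.070:-0.1/62  0.074:-0.1/63  0.078:-0.1/65  0.082:-0.2/65  0.086:+0.0/66  0.090:-0.1/81  
0.035 -0.012 0.0143
0.055 -0.0131 0.0148
0.075 -0.0122 0.0138
scene px [247. 197.] rect [569.1 -14.3] [43.4 74.9] circ 570.4 -3.8 37.5 z 0.0872
```

Call:
send_rows(
  rows="0.002 -0.006 0.03 0;0.002 -0.006 0.07 0;0.002 -0.006 0.11 0;0.002 -0.006 0.15 0;0.002 -0.006 0.18 0;0.002 -0.006 0.2 0;0.002 -0.006 0.215 0;0.002 -0.006 0.223 0;0.002 -0.006 0.223 0;0.002 -0.006 0.223 0",
)

```text
clock: 26.43
tool_pos: [0.678, -0.0035, 0.1833]
eef_rot: [1.0, 0.0, 0.0, 0.0]
contact_force: [-0.4, 0.2, -2.0]
opening: 0.291
finger_force: 45.0
```

Call:
send_rows(
  rows="0 0 0 0;0 0 0 0;0 0 0 0;0 0 0 0;0 0 0 0;0 0 0 0;0 0 0 0;0 0 0 0;0 0 0 0;0 0 0 0",
)

```text
clock: 27.27
tool_pos: [0.6777, -0.0036, 0.1829]
eef_rot: [1.0, 0.0, -0.0, 0.0]
contact_force: [0.6, 0.2, -1.8]
opening: 0.288
finger_force: 45.0
```

```bash
python3 - <<'E'
from h import *
go((.6763,-.0035,.1817,0)); prof("wrist","w16"); go()
snap("scene","s16"); a=cv2.imread("pics/s16.png")[60:300,130:380]; b=snap("top","t16")[0][100:300,150:400,::-1]
cv2.imwrite("pics/c16.png",np.hstack([cv2.resize(a,(400,384),interpolation=2),cv2.resize(b,(400,384),interpolation=2)]))
E
```

```text
t 27.27 pos [ 0.6777 -0.0036  0.1829] yaw 0.01 tilt z [-0.e+00 -1.e-04 -1.e+00] open 0.288 f [ 0.6  0.2 -1.8] ff 45.0
   (0.6763, -0.0035, 0.1817, 0) rows [-0.0047 -0.0003  0.0039] turn 0.0000
wrist 1432 slope 46.6 b -0.0297
H0 0.0204
-0.026:+3.9/144  -0.022:+3.9/143  -0.018:+9.5/42  -0.014:+9.6/44  -0.010:+9.4/46  -0.006:+3.6/147  -0.002:+3.6/147  0.002:+3.5/148  0.006:+3.4/137  0.010:+0.1/53  0.014:-0.0/56  0.018:+0.6/223  0.022:+0.1/57  0.026:-0.1/57  0.030:-0.0/57  0.034:-0.1/56  0.038:-0.1/56  0.042:-0.1/56  0.046:+0.0/55  0.050:+0.0/55  0.054:+0.0/57  0.058:+0.6/220  0.062:+0.0/57  0.066:-0.2/59  0.070:-0.1/60  0.074:-0.0/61  0.078:-0.1/62  0.082:-0.0/63  0.086:-0.1/63  0.090:-0.2/98  
t 27.32 pos [ 0.6777 -0.0036  0.1829] yaw 0.01 tilt z [ 1.e-04 -1.e-04 -1.e+00] open 0.290 f [-0.5 -0.1 -1.5] ff 45.0
```

View pics/c16.png

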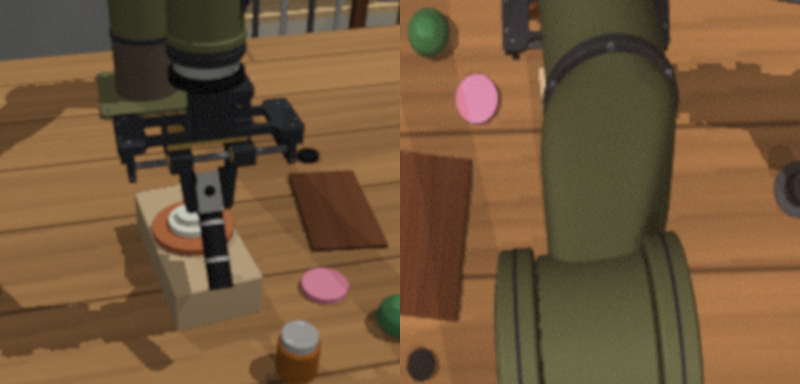

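```bash
python3 -c "
from h import *
print(finish_job())"
```

```text
the job is handed in; nothing more can be done
None
```

I handed in the job at 27 s of the 72 s allowed: the big disc is centred on the plate and the small disc on it, each within about 1 mm. The torch is held steady in the air at about 43–44° down, aimed at the middle of the small disc from about 7 cm. The nozzle was hidden from the cameras, so its aim is worked out from the measured grip and may be off by a few millimetres. I did not disturb the jar, the paperweight or the tweezers.

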